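# Dial the padlock open and take it off the sample box

## Task

Take the dial padlock off the steel sample box: its combination is 3, so turn the knob, feeling the clicks, until its pointer line rests in the third notch clockwise from the long zero line, and only then pull the padlock's body straight back from the two lugs so that the shackle draws fully open. Bring the short leg of the open shackle out of the holes in the lugs, lift the padlock away and finish while still holding it up in the gripper, shackle still open and dial facing up, at least 10 cm above the lid, so that everyone can see it is off. Do not put it down, and leave the two bottles and the measuring cup where they stand.

Things in the scene. Friction and masses are not known exactly. Their poses are not given: they have to be found in the camera images.
- lock_center (a point): Centre of the body of a loose dial padlock (0.45 to 0.7 kg in all) lying flat on the lid of a steel box, dial up. Dark steel block 62 mm long (own x), 56 wide (own y), 30 thick (own z, up); this point is 15 mm above its underside. Own +x points to the shackle. The lugs leave it a few mm and about 10 degrees of play. Its sides (y = +-28 mm) are free to grip from above.
- dial_knob (a point): Centre of the padlock's round fluted knob (26 mm wide, 20 mm tall), 29 mm above the body's centre, on a skirt disc 40 mm wide, 4 mm thick. A white pointer line runs over knob and skirt; own x points along it. Ten lines 36 degrees apart surround the skirt on the body; the long thick one, nearest the shackle, is zero.
- dial (a joint): Turn of the dial against the body (rad), clockwise from above positive; 0: pointer on the zero line. Clicks into a notch every 0.628 (third notch: 1.885), leaving one takes about 0.07 N m, past half way it snaps into the next. Turns either way, over a full turn. Only in the third notch (within about 0.15) can the shackle draw out; elsewhere it gives 1.5 mm and stops.
- shackle (a joint): How far the shackle is drawn out of the body along the padlock's +x (m): 0 shut, 0.024 fully open. About 4 N of friction; stays where it is left. Fully open, there is a clear gap of 18 mm along x between the body's end face and the short leg's tip.
- shackle_bow (a point): Outermost point of the shackle's bend, on the bar's centre line; 61 mm from the padlock's centre along its +x when shut. The shackle is a U of 8 mm round steel bar at the body's mid-thickness: short leg at the padlock's y = -16 mm, through the holes of the lugs; long leg, captive in the body, at y = +16 mm, beside the lugs; then a half circle.
- leg_tip (a point): Tip of the shackle's short leg, on its centre line; shut, it is 6 mm inside the body. Moves with the shackle; axes as the padlock's. To unhook, it must come out of the lugs' holes on their far (+x) side.
- lug_hole (a point): Middle of the 14 mm hole through the two lugs on the lid, 15 mm above it. Two 3 mm plates back to back: 6 mm thick along x, 28 wide (y, centred), 30 tall. Axes are the box's. Padlock locked on: 37 mm from its centre along its +x, 16 to its -y. Pulled back, it moves up to 15 mm until the bend meets the lugs, then the shackle draws out. Open, with this point at 36 to 44 mm again, it lifts straight off.
- chest: Steel sample box with a two-leaf lid, fixed: 280 mm (x) by 360 (y) by 110 tall, the leaves projecting 4 mm; origin at the middle of its underside on the table, lid top at z = 110 mm. Its own +x points from the padlock's body to the lugs, along the padlock's +x.
- bottle_a: Round teal glass bottle with a wooden stopper, 96 mm wide, 170 mm tall, standing on the table by the +y end of the box; origin under its middle. Leave alone.
- bottle_b: The same sort of bottle, by the -y end of the box. Leave alone.
- measure: Small steel measuring cup (waisted, 46 mm wide at the rim, 62 mm tall) standing on the far +y corner of the lid; origin under its middle. Leave alone.
Mind the look-alikes: they are no part of the job. What is shaped like the part that bears lock_center but red or yellow is not meant.

How it is judged:
On the way, in this order (a step that is already met when the one before it is completed fails the run):
1. the dial rests in the third notch clockwise from zero (within 0.15 rad), the shackle still shut ((value of joint dial between 1.735 and 2.035 rad or value of joint dial between -4.548 and -4.248 rad) and value of joint shackle below 0.004 m), for 0.3 s.
2. the shackle is drawn open while it still hangs in the lugs (value of joint shackle above 0.02 m and z of lock_center in the frame of chest below 0.14 m), for 0.1 s.
At the end, for the whole second after the job is handed in: The padlock is held in the gripper (fingers pressing it with more than 1 N) and nearly still, its underside at least 80 mm above the lid, its dial facing up within 20 degrees, the shackle drawn out at least 18 mm, the dial still in the third notch, and it touches neither box, bottles nor cup (z of lock_center in the frame of chest above 0.205 m and value of joint shackle above 0.018 m and angle between lock_center's own z axis and vertical below 0.35 rad and (value of joint dial between 1.685 and 2.085 rad or value of joint dial between -4.598 and -4.198 rad) and contact force between the fingers and lock above 1 N and linear speed of lock below 0.05 m/s and contact force between lock and chest below 0.05 N and contact force between lock and bottle_a below 0.05 N and contact force between lock and bottle_b below 0.05 N and contact force between lock and measure below 0.05 N); the arm keeps its last pose, push and grip.
It fails at once if the bottle at the +y end was pushed more than 30 mm or tipped over (distance of bottle_a from where it was at the start of the episode above 0.03 m or angle between bottle_a's own z axis and vertical above 0.6 rad).
It fails at once if the bottle at the -y end was pushed more than 30 mm or tipped over (distance of bottle_b from where it was at the start of the episode above 0.03 m or angle between bottle_b's own z axis and vertical above 0.6 rad).
It fails at once if the measuring cup was pushed more than 30 mm or tipped over (distance of measure from where it was at the start of the episode above 0.03 m or angle between measure's own z axis and vertical above 0.6 rad).
It also fails if it takes over 72 s, if anything falls off the work surface, if the arm or the gripper's body presses on something with over 40 N, if the wrist force passes 120 N, or if a joint passes its speed limit or range.

## Robot

A 7-joint arm with a two-finger parallel gripper is mounted at the origin on the work surface. World frame = base frame: x ahead of the robot, y to its left, z up, the work surface at z = 0. Lengths are in m, angles in rad, forces in N, time in s.
With the tool pointing down it reaches from about 0.425 to 0.875 m from the base axis. Payload 8.4 kg.
Tool frame: the origin (TCP) lies midway between the tips of the shut fingers; the grasp point (between the pads) lies 19 mm behind it; z points along the fingers, y is the line along which they close (so a half turn about z gives the same grasp; the last joint's range is limited). The gripper opens to 85 mm and grips with 20 to 120 N. Pads are 22 mm wide; open, the fingers measure 114 mm over their backs; the gripper's body (76 mm by 85 mm) begins 54 mm behind the grasp point. The pads swing forward as they close: fully open they stand 13 mm farther back than shut.
Start: joints at [-1.324, 0.333, 0.04, 1.465, -0.013, 1.343, -0.059], TCP at [0.22, 0.611, 0.231] pointing down, gripper open.
Joint ranges: [-2.58, 2.58], [-0.38, 2.09], [-1.3, 1.39], [0.25, 2.4], [-1.5, 4.64], [0.08, 2.09], [-2.65, 2.65]. Speed limits (rad/s): [2.22, 2.22, 2.79, 2.79, 3.14, 3.14, 3.14].

## Interface

Orientations are given as a 3x3 rotation matrix whose columns are the frame's x, y, z axes.
In Python, from workcell import ctrl gives the robot as it stands.
- The arm moves only by the tool play_rows, never from a script. Its argument "rows" is a list of rows, each a list of 5 numbers: the shift along the tool's x, y, z in cm, then the turn about the tool's z in degrees, then the opening, from -1 (shut) to 1 (fully open). In form: [[dx, dy, dz, yaw, claw], ...]. A call has 1 to 8 rows; each row is the pose to reach, as a shift and turn from the pose commanded when the call began, along the tool's axes at that moment; what a row does not reach only later rows make up. A row lasts 1/8 s, in which the tool goes at most 62.5 mm and 10.7 degrees, less where a joint would pass 70% of its speed; a pose out of reach is approached as far as the arm can. A call with a gripper value outside its range is refused whole. The fingers move at their own pace and stop on an object; "grip_force" is the grip in N (left out, the last holds). Time passes only in rows, so rows that repeat a pose let the fingers close. It gives the time, the measured TCP pose, the force and the opening at its end, in the units of the state.
- ctrl.state(): the state, without advancing time (a new reading comes with each control period).
- ctrl.get_image(name): name is "scene" or "top" or "wrist"; returns a dict with "pixels" (420x560x3 uint8, red, green, blue), "fx", "fy", "cx", "cy" (pixels), "distortion" ([k1, k2, p1, p2, k3] as OpenCV has them; the pictures are not rectified), "R" (3x3) and "t" (3): a world point X has camera coordinates R X + t; the wrist camera has in their place "hand_eye" (4x4, takes a point from camera to tool coordinates, whose origin is the TCP and whose axes are the flange's). Camera axes: x right, y down, z forward; pixel columns grow to the right and rows downward; lengths in m; the calibration is good to about 2 mm. A picture is of the moment at which its call begins: read the wrist's pose just before it. There is no depth.
- ctrl.job_done(): hands the job in, once; it reports no verdict.
Trained networks look in the newest picture that a camera, given by its name, has taken for a name from the list of things; names that differ only in an ending like _2 or _b are one class to them, and where a whole thing is asked for, a point or a joint stands for the part that bears it (a point fixed in the world has none). Each returns a list of dicts, best first, with "confidence" (0 to 1); they miss things now and then, are a little off and sometimes report something else, mostly with a low value. They report only what shows in the picture. A call takes as long as a camera call. They do not tell look-alikes from the thing itself.
- ctrl.find_in(camera, label): "at" ([x, y, z] in m, in world coordinates, good to about 4 mm: the middle of the surface that is visible of it).
- ctrl.spot_point(camera, label): "at" ([x, y, z] in m, in world coordinates, good to about 4 mm: a listed point, or the origin of a listed thing).
The state is a dict: "t": time; "joint_positions": joint angles; "joint_vel": joint speeds; "joint_torque": joint torques, N m; "tool_pos": TCP position; "orientation": TCP orientation; "ft_force": force on the tool from outside, world axes, zero at the start; "moment": the same for the moment, N m; "grip_width": finger opening in m.
Only numpy, scipy, OpenCV 4.12 (cv2) and the standard library are available. Lean on these libraries where they do the work, as an engineer would, in place of code of your own. Each camera call takes 0.05 s, during which the arm holds its last target. There are 200 camera calls.

## Working session

There is one attempt and no reset: what is moved stays moved. The work goes in short steps, Python scripts to look and compute and a tool call to move; the robot and the scene stay as the last step left them, time stands still between calls to the robot, and variables do not carry over. Pictures are saved under pics/ and viewed, on a budget of 10 in all, crops included, one or two more only if the job needs it, and the job is handed in when it is done.

Besides the shell and the picture viewer there is one more tool, called after "Emit:" by a JSON object that holds its "fn" and its "kwargs", one argument or row to a line. play_rows: Moves the arm, as the interface text tells. Its arguments: {"type":"object","properties":{"rows":{"type":"array"},"grip_force":{"type":"number"}},"required":["rows"]}

```bash
mkdir -p pics; cat > h.py <<'E'
from workcell import ctrl
import numpy as np, cv2
def st():
    s=ctrl.state(); print('t',round(s['t'],2),'tcp',np.round(s['tool_pos'],4),'w',round(s['grip_width'],4),'F',np.round(s['ft_force'],1),'M',np.round(s['moment'],2)); print(np.round(s['orientation'],3).tolist(), np.round(s['joint_positions'],2)); return s
def save(im,name): cv2.imwrite('pics/'+name,cv2.cvtColor(im['pixels'],cv2.COLOR_RGB2BGR))
E
python3 - <<'E'
from h import *
st()
for c in ['scene','top']:
    im=ctrl.get_image(c); save(im,c+'1.png')
    for l in ['lock_center','dial_knob','shackle_bow','leg_tip','lug_hole','chest','bottle_a','bottle_b','measure']:
        print(c,l,[(np.round(d['at'],3).tolist(),round(d['confidence'],2)) for d in ctrl.spot_point(c,l)][:3])
a=cv2.imread('pics/scene1.png');b=cv2.imread('pics/top1.png')
E
```

```text
t 0.0 tcp [0.2202 0.6111 0.2304] w 0.0852 F [ 0.4 -0.1 -0.3] M [-0.05  0.04  0.05]
[[-0.941, 0.339, -0.0], [0.339, 0.941, -0.002], [-0.0, -0.002, -1.0]] [-1.32  0.33  0.04  1.47 -0.01  1.34 -0.06]
scene lock_center [([0.53, 0.024, 0.125], 0.93), ([0.821, 0.137, 0.015], 0.92), ([0.837, -0.032, 0.012], 0.87)]
scene dial_knob [([0.825, 0.142, 0.044], 0.77), ([0.833, -0.032, 0.041], 0.76), ([0.606, 0.282, 0.002], 0.27)]
scene shackle_bow [([0.828, -0.093, 0.018], 0.47), ([0.823, 0.082, 0.014], 0.46), ([0.59, 0.004, 0.123], 0.44)]
scene leg_tip [([0.824, -0.055, 0.014], 0.46), ([0.551, 0.001, 0.127], 0.43), ([0.805, 0.121, 0.015], 0.42)]
scene lug_hole [([0.561, -0.009, 0.124], 0.57)]
scene chest [([0.534, 0.019, -0.003], 0.91)]
scene bottle_a [([0.606, 0.276, 0.002], 0.67), ([0.377, -0.221, -0.005], 0.56)]
scene bottle_b [([0.606, 0.276, 0.002], 0.67), ([0.377, -0.221, -0.005], 0.56)]
scene measure [([0.664, 0.095, 0.109], 0.86)]
top lock_center [([0.533, 0.02, 0.129], 0.86), ([0.839, -0.032, 0.013], 0.82), ([0.82, 0.142, 0.016], 0.67)]
top dial_knob [([0.842, -0.033, 0.044], 0.67), ([0.53, 0.019, 0.157], 0.66), ([0.825, 0.138, 0.045], 0.63)]
top shackle_bow [([0.378, -0.222, -0.001], 0.53), ([0.588, -0.003, 0.128], 0.44), ([0.82, 0.078, 0.012], 0.44)]
top leg_tip [([0.553, 0.001, 0.121], 0.59), ([0.817, -0.052, 0.018], 0.58)]
top lug_hole [([0.564, -0.002, 0.123], 0.89)]
top chest [([0.532, 0.024, 0.002], 0.63), ([0.532, 0.018, 0.152], 0.52)]
top bottle_a [([0.602, 0.273, 0.002], 0.97), ([0.377, -0.219, -0.001], 0.65)]
top bottle_b [([0.602, 0.273, 0.002], 0.97), ([0.377, -0.219, -0.001], 0.65)]
top measure [([0.663, 0.094, 0.11], 0.6)]
```

View pics/top1.png

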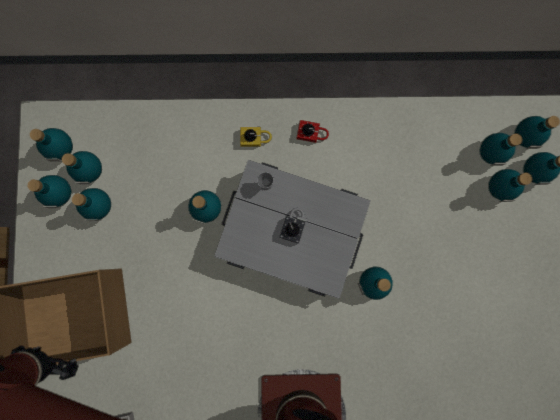

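```bash
python3 - <<'E'
from h import *
s=ctrl.state();R=s['orientation'];p=np.array(s['tool_pos'])
print(np.array(R).T@(np.array([0.50,0.03,0.33])-p)*100)
im=ctrl.get_image('wrist');print(np.round(im['hand_eye'],3), im['fx'],im['cx'],im['cy'])
E
```

```text
[-46.02280998 -45.22547843  -9.86677038]
[[-0.001 -0.961 -0.278  0.072]
 [ 1.    -0.001  0.    -0.001]
 [-0.    -0.278  0.961 -0.143]
 [ 0.     0.     0.     1.   ]] 303.66086243186913 281.66210374632016 212.1763596906061
```

Emit:
{"fn": "play_rows", "kwargs": {
  "rows": [
    [0,0,-6,0,1],
    [-4,-4,-10,0,1],
    [-8,-8,-10,0,1],
    [-12,-12,-10,0,1],
    [-16,-16,-10,0,1],
    [-20,-20,-10,0,1],
    [-24,-24,-10,0,1],
    [-24,-24,-10,0,1]
  ]
}}

```text
t: 2.05
tool_pos: [0.3672, 0.3004, 0.3322]
orientation: [[-0.938, 0.346, 0.001], [0.346, 0.938, 0.001], [-0.001, 0.001, -1.0]]
ft_force: [-0.6, 0.8, -0.4]
grip_width: 0.0856
```

```bash
python3 - <<'E'
from h import *
st()
E
```

```text
t 2.05 tcp [0.3672 0.3004 0.3322] w 0.0856 F [-0.6  0.8 -0.4] M [0.05 0.05 0.03]
[[-0.938, 0.346, 0.001], [0.346, 0.938, 0.001], [-0.001, 0.001, -1.0]] [-1.04 -0.08  0.24  1.72  0.02  1.5   0.42]
```

Emit:
{"fn": "play_rows", "kwargs": {
  "rows": [
    [-4,-4,0,0,1],
    [-8,-8,0,0,1],
    [-12,-12,0,0,1],
    [-16,-16,0,0,1],
    [-20,-19,1,0,1],
    [-22.5,-21,4,0,1],
    [-22.5,-21,5,0,1],
    [-22.5,-21,5,0,1]
  ]
}}

```text
t: 3.05
tool_pos: [0.5047, 0.0319, 0.2808]
orientation: [[-0.941, 0.338, -0.001], [0.338, 0.941, -0.0], [0.001, -0.001, -1.0]]
ft_force: [-0.6, -0.4, -0.2]
grip_width: 0.0857
```

```bash
python3 - <<'E'
from h import *
st()
im=ctrl.get_image('wrist'); save(im,'w1.png')
for l in ['lock_center','dial_knob','shackle_bow','leg_tip','lug_hole']:
    print(l,[(np.round(d['at'],4).tolist(),round(d['confidence'],2)) for d in ctrl.spot_point('wrist',l)][:2])
i=cv2.imread('pics/w1.png'); cv2.imwrite('pics/w1b.png',cv2.resize(i,(784,588),interpolation=3))
E
```

```text
t 3.05 tcp [0.5047 0.0319 0.2808] w 0.0857 F [-0.6 -0.4 -0.2] M [ 0.01 -0.01 -0.04]
[[-0.941, 0.338, -0.001], [0.338, 0.941, -0.0], [0.001, -0.001, -1.0]] [-0.77 -0.01  0.62  1.76  0.    1.39  1.08]
lock_center [([0.5253, 0.0205, 0.1252], 0.96)]
dial_knob [([0.5325, 0.0181, 0.1495], 0.85), ([0.6628, 0.0965, 0.1149], 0.67)]
shackle_bow [([0.5863, -0.0019, 0.1256], 0.76), ([0.8172, 0.0772, 0.0122], 0.56)]
leg_tip [([0.5364, 0.0216, -0.0037], 0.69)]
lug_hole [([0.5604, -0.0042, 0.1282], 0.59)]
```

View pics/w1b.png

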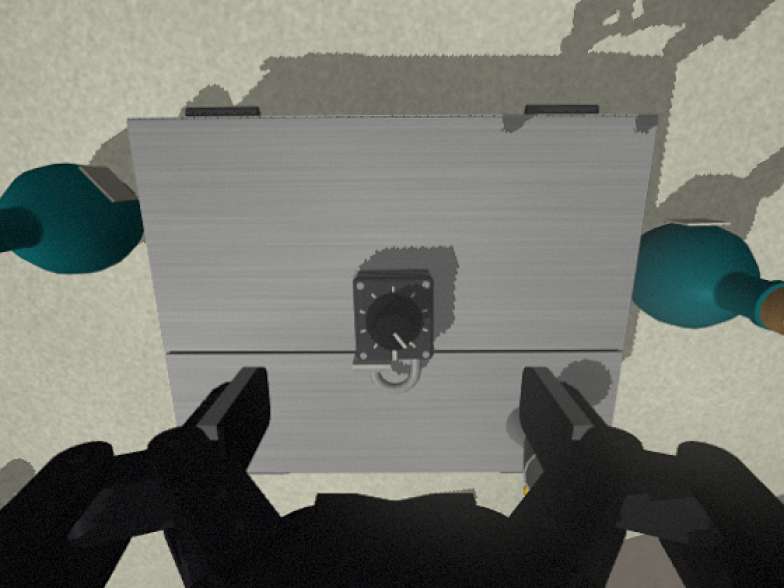

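```bash
cat >> h.py <<'E'
def ortho(im,s,z,c,yaw,name,half=0.05,n=560):
    """top-down view; image right = -box y, up = box x"""
    R=np.array(s['orientation']);H=np.array(im['hand_eye'])
    u,v=np.meshgrid(np.linspace(half,-half,n),np.linspace(half,-half,n)) # u: box y, v: box x
    cx,sx=np.cos(yaw),np.sin(yaw)
    X=np.stack([c[0]+v*cx-u*sx,c[1]+v*sx+u*cx,np.full_like(u,z)],-1).reshape(-1,3)
    T=(X-np.array(s['tool_pos']))@R
    C=(T-H[:3,3])@H[:3,:3]
    K=np.array([[im['fx'],0,im['cx']],[0,im['fy'],im['cy']],[0,0,1]])
    p=cv2.projectPoints(C,np.zeros(3),np.zeros(3),K,np.array(im['distortion']))[0].reshape(n,n,2).astype(np.float32)
    o=cv2.remap(im['pixels'],p[...,0],p[...,1],cv2.INTER_CUBIC)
    cv2.imwrite('pics/'+name,cv2.cvtColor(o,cv2.COLOR_RGB2BGR))
E
python3 - <<'E'
from h import *
s=ctrl.state(); im=ctrl.get_image('wrist')
ortho(im,s,0.142,(0.531,0.0195),np.radians(-19.8),'o1.png')
E
```

```text
(no output)
```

View pics/o1.png

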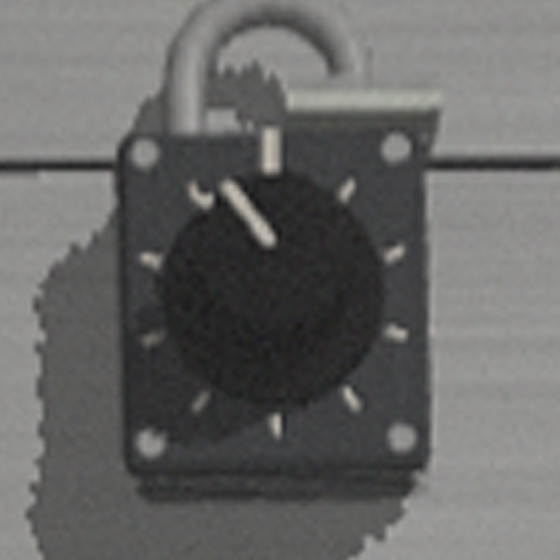

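Emit:
{"fn": "play_rows", "kwargs": {
  "rows": [
    [-1.4,-0.1,4,0,1],
    [-2.7,-0.2,8,0,0.4],
    [-2.7,-0.2,11,0,0],
    [-2.7,-0.2,12.5,0,0],
    [-2.7,-0.2,13.2,0,-0.2],
    [-2.7,-0.2,13.2,0,-0.2]
  ],
  "grip_force": 40
}}

```text
t: 4.15
tool_pos: [0.5303, 0.0197, 0.1499]
orientation: [[-0.941, 0.339, 0.001], [0.339, 0.941, 0.0], [-0.001, 0.0, -1.0]]
ft_force: [-0.3, 0.1, 0.2]
grip_width: 0.0339
```

```bash
python3 - <<'E'
from h import *
s=st(); im=ctrl.get_image('wrist'); save(im,'w2.png')
E
```

```text
t 4.15 tcp [0.5303 0.0197 0.1499] w 0.0339 F [-0.3  0.1  0.2] M [-0.02 -0.06  0.02]
[[-0.941, 0.339, 0.001], [0.339, 0.941, 0.0], [-0.001, 0.0, -1.0]] [-0.71  0.17  0.66  1.89 -0.11  1.12  1.21]
```

View pics/w2.png

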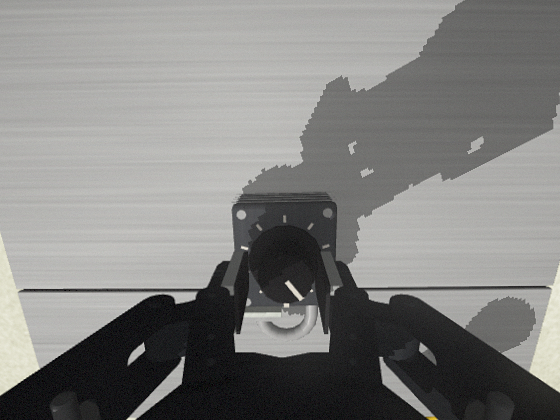

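Emit:
{"fn": "play_rows", "kwargs": {
  "rows": [
    [0,0,0.2,0,-0.2],
    [0,0,0.2,0,-1],
    [0,0,0.2,0,-1],
    [0,0,0.2,0,-1],
    [0,0,0.2,0,-1]
  ],
  "grip_force": 40
}}

```text
t: 4.82
tool_pos: [0.5305, 0.0199, 0.148]
orientation: [[-0.941, 0.339, 0.001], [0.339, 0.941, 0.001], [-0.001, 0.001, -1.0]]
ft_force: [0.4, 1.6, 5.9]
grip_width: 0.0242
```

Emit:
{"fn": "play_rows", "kwargs": {
  "rows": [
    [0,0,0,9,-1],
    [0,0,0,18,-1],
    [0,0,0,27,-1],
    [0,0,0,36,-1],
    [0,0,0,36,-1]
  ]
}}

```text
t: 5.45
tool_pos: [0.5306, 0.0196, 0.148]
orientation: [[-0.56, 0.829, 0.001], [0.829, 0.56, 0.0], [-0.0, 0.001, -1.0]]
ft_force: [-0.0, 1.1, 6.1]
grip_width: 0.0241
```

```bash
python3 - <<'E'
from h import *
s=st(); im=ctrl.get_image('wrist')
save(im,'w3.png')
E
```

```text
t 5.45 tcp [0.5306 0.0196 0.148 ] w 0.0241 F [-0.   1.1  6.1] M [ 0.26 -0.   -0.15]
[[-0.56, 0.829, 0.001], [0.829, 0.56, 0.0], [-0.0, 0.001, -1.0]] [-0.78  0.18  0.73  1.89 -0.13  1.12  0.6 ]
```

View pics/w3.png

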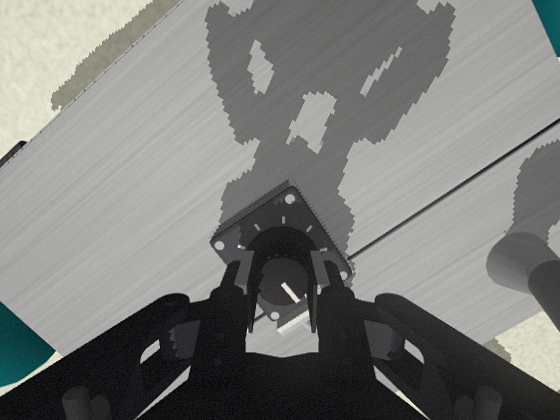

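Emit:
{"fn": "play_rows", "kwargs": {
  "rows": [
    [0,0,0,9,-1],
    [0,0,0,18,-1],
    [0,0,0,27,-1],
    [0,0,0,36,-1],
    [0,0,0,45,-1],
    [0,0,0,54,-1],
    [0,0,0,63,-1],
    [0,0,0,72,-1]
  ]
}}

```text
t: 6.5
tool_pos: [0.5305, 0.0196, 0.148]
orientation: [[0.617, 0.787, 0.001], [0.787, -0.617, 0.0], [0.001, 0.0, -1.0]]
ft_force: [0.2, 2.4, 7.8]
grip_width: 0.0246
```

Emit:
{"fn": "play_rows", "kwargs": {
  "rows": [
    [0,0,0,9,-1],
    [0,0,0,18,-1],
    [0,0,0,27,-1],
    [0,0,0,36,-1],
    [0,0,0,39,-1],
    [0,0,0,39,-1]
  ]
}}

```text
t: 7.25
tool_pos: [0.5305, 0.0196, 0.148]
orientation: [[0.974, 0.227, 0.001], [0.227, -0.974, 0.0], [0.001, -0.0, -1.0]]
ft_force: [-0.5, 0.8, 7.9]
grip_width: 0.024
```

```bash
python3 - <<'E'
from h import *
s=st()
E
```

```text
t 7.25 tcp [0.5305 0.0196 0.148 ] w 0.024 F [-0.5  0.8  7.9] M [ 0.36  0.17 -0.07]
[[0.974, 0.227, 0.001], [0.227, -0.974, 0.0], [0.001, -0.0, -1.0]] [-1.01  0.23  1.02  1.9  -0.22  1.13 -1.25]
```

Emit:
{"fn": "play_rows", "kwargs": {
  "rows": [
    [0,0,0,0,0],
    [0,0,0,0,0.2],
    [0,0,-3,0,0.6],
    [0,0,-6,9,1],
    [0,0,-10,18,1],
    [0,0,-12,27,1],
    [0,0,-12,33,1],
    [0,0,-12,33,1]
  ]
}}

```text
t: 8.25
tool_pos: [0.5298, 0.0194, 0.2672]
orientation: [[0.941, -0.338, -0.0], [-0.338, -0.941, 0.0], [-0.0, 0.0, -1.0]]
ft_force: [-0.8, 0.8, -0.6]
grip_width: 0.0853
```

```bash
python3 - <<'E'
from h import *
s=st(); im=ctrl.get_image('wrist')
ortho(im,s,0.142,(0.531,0.0195),np.radians(-19.8),'o2.png')
for l in ['lock_center','dial_knob','shackle_bow','lug_hole']:
    print(l,[(np.round(d['at'],4).tolist(),round(d['confidence'],2)) for d in ctrl.spot_point('wrist',l)][:2])
E
```

```text
t 8.25 tcp [0.5298 0.0194 0.2672] w 0.0853 F [-0.8  0.8 -0.6] M [-0.03 -0.02  0.05]
[[0.941, -0.338, -0.0], [-0.338, -0.941, 0.0], [-0.0, 0.0, -1.0]] [-1.18  0.09  1.14  1.74 -0.08  1.36 -1.94]
lock_center [([0.5271, 0.0168, 0.125], 0.91)]
dial_knob [([0.5294, 0.0161, 0.1521], 0.93), ([0.5573, -0.001, 0.1259], 0.62)]
shackle_bow [([0.5877, -0.0046, 0.1237], 0.9), ([0.5364, 0.0212, -0.0036], 0.39)]
lug_hole [([0.5597, -0.0048, 0.1244], 0.56)]
```

View pics/o2.png

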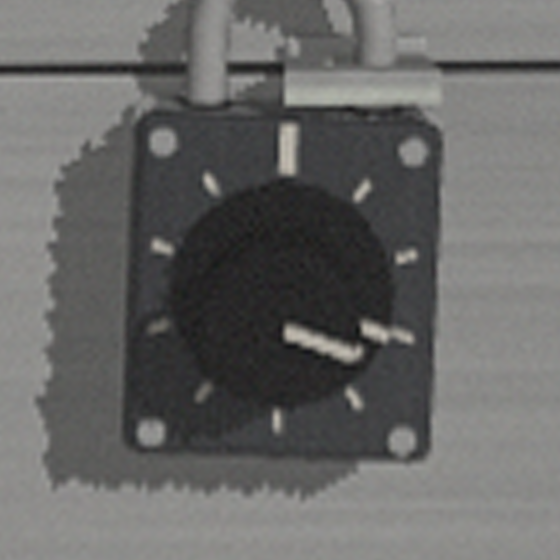

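Emit:
{"fn": "play_rows", "kwargs": {
  "rows": [
    [0,0,5,0,1],
    [0,0,10,0,1],
    [0,0,13,0,1],
    [0,0,15.2,0,1],
    [0,0,15.4,0,1],
    [0,0,15.4,0,-1],
    [0,0,15.4,0,-1],
    [0,0,15.4,0,-1]
  ],
  "grip_force": 60
}}

```text
t: 9.5
tool_pos: [0.5308, 0.0196, 0.1148]
orientation: [[0.941, -0.339, 0.002], [-0.339, -0.941, 0.001], [0.001, -0.002, -1.0]]
ft_force: [-2.3, -0.6, 6.9]
grip_width: 0.0549
```

Emit:
{"fn": "play_rows", "kwargs": {
  "rows": [
    [0,0,0,0,-1],
    [0,0,0,0,-1]
  ]
}}

```text
t: 9.75
tool_pos: [0.5308, 0.0196, 0.1148]
orientation: [[0.941, -0.339, 0.002], [-0.339, -0.941, 0.001], [0.001, -0.002, -1.0]]
ft_force: [-1.3, -0.9, 7.7]
grip_width: 0.0551
```

```bash
python3 - <<'E'
from h import *
s=st(); im=ctrl.get_image('wrist');save(im,'w4.png')
E
```

```text
t 9.75 tcp [0.5308 0.0196 0.1148] w 0.0551 F [-1.3 -0.9  7.7] M [-0.2   0.4  -0.09]
[[0.941, -0.339, 0.002], [-0.339, -0.941, 0.001], [0.001, -0.002, -1.0]] [-1.03  0.31  1.06  1.93 -0.31  1.07 -1.75]
```

View pics/w4.png

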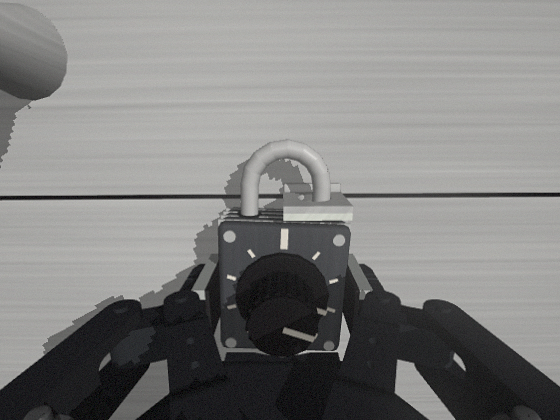

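Emit:
{"fn": "play_rows", "kwargs": {
  "rows": [
    [-0.6,0,0,0,-1],
    [-1.2,0,0,0,-1],
    [-1.6,0,0,0,-1],
    [-2,0,0,0,-1],
    [-2.4,0,0,0,-1],
    [-2.8,0,0,0,-1],
    [-3.2,0,0,0,-1]
  ]
}}

```text
t: 10.68
tool_pos: [0.5022, 0.0301, 0.1148]
orientation: [[0.941, -0.339, 0.006], [-0.339, -0.941, 0.0], [0.005, -0.002, -1.0]]
ft_force: [8.6, -2.1, 1.4]
grip_width: 0.0552
```

Emit:
{"fn": "play_rows", "kwargs": {
  "rows": [
    [-0.2,0,0,0,-1],
    [-0.4,0,0,0,-1],
    [-0.4,0,0,0,-1]
  ]
}}

```text
t: 11.05
tool_pos: [0.4983, 0.0316, 0.1148]
orientation: [[0.941, -0.339, 0.005], [-0.339, -0.941, 0.0], [0.005, -0.002, -1.0]]
ft_force: [6.4, -1.6, 2.7]
grip_width: 0.0551
```

```bash
python3 - <<'E'
from h import *
s=st(); im=ctrl.get_image('wrist');save(im,'w5.png')
for l in ['lock_center','leg_tip','shackle_bow','lug_hole']:
    print(l,[(np.round(d['at'],4).tolist(),round(d['confidence'],2)) for d in ctrl.spot_point('wrist',l)][:2])
E
```

```text
t 11.05 tcp [0.4983 0.0316 0.1148] w 0.0551 F [ 6.4 -1.6  2.7] M [-0.51 -1.36  0.1 ]
[[0.941, -0.339, 0.005], [-0.339, -0.941, 0.0], [0.005, -0.002, -1.0]] [-1.15  0.2   1.11  2.01 -0.21  1.04 -1.85]
lock_center [([0.493, 0.0274, 0.1251], 0.64)]
leg_tip [([0.5326, 0.0009, 0.1256], 0.55)]
shackle_bow [([0.5705, 0.0009, 0.122], 0.59)]
lug_hole [([0.5625, -0.0062, 0.1285], 0.88)]
```

View pics/w5.png

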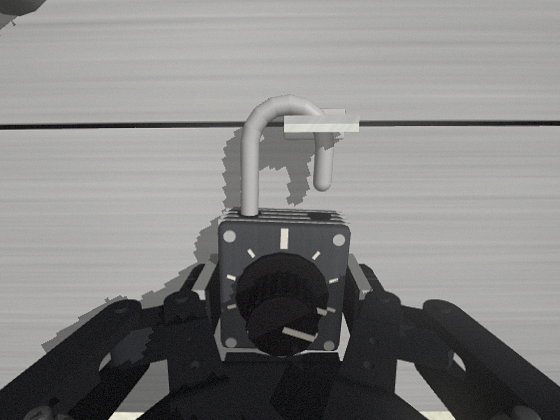

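Emit:
{"fn": "play_rows", "kwargs": {
  "rows": [
    [-0.2,0,0,0,-1],
    [-0.4,0,0,0,-1],
    [-0.4,0,0,0,-1]
  ]
}}

```text
t: 11.68
tool_pos: [0.4946, 0.0329, 0.1148]
orientation: [[0.941, -0.339, 0.005], [-0.339, -0.941, 0.0], [0.005, -0.002, -1.0]]
ft_force: [8.0, -1.6, 2.8]
grip_width: 0.0552
```

Emit:
{"fn": "play_rows", "kwargs": {
  "rows": [
    [-0.1,0,0,0,-1],
    [-0.2,0,0,0,-1],
    [-0.2,0,0,0,-1]
  ]
}}

```text
t: 12.05
tool_pos: [0.4928, 0.0336, 0.1148]
orientation: [[0.941, -0.339, 0.005], [-0.339, -0.941, 0.0], [0.005, -0.002, -1.0]]
ft_force: [7.5, -1.5, 1.3]
grip_width: 0.055
```

Emit:
{"fn": "play_rows", "kwargs": {
  "rows": [
    [-0.1,0,0,0,-1],
    [-0.2,0,0,0,-1],
    [-0.2,0,0,0,-1]
  ]
}}

```text
t: 12.42
tool_pos: [0.492, 0.0339, 0.1149]
orientation: [[0.941, -0.339, 0.008], [-0.339, -0.941, -0.0], [0.008, -0.002, -1.0]]
ft_force: [15.2, -4.0, -5.9]
grip_width: 0.0553
```

Emit:
{"fn": "play_rows", "kwargs": {
  "rows": [
    [-0.1,0,0,0,-1],
    [-0.2,0,0,0,-1],
    [-0.2,0,0,0,-1]
  ]
}}

```text
t: 12.8
tool_pos: [0.4919, 0.034, 0.1154]
orientation: [[0.941, -0.339, 0.012], [-0.339, -0.941, -0.001], [0.012, -0.003, -1.0]]
ft_force: [23.0, -6.5, -10.3]
grip_width: 0.055
```

Emit:
{"fn": "play_rows", "kwargs": {
  "rows": [
    [0.4,0,0,0,-1],
    [0.4,0,0,0,-1],
    [0.8,0,0,0,-1],
    [1.2,0,0,0,-1],
    [1.6,0,0,0,-1],
    [2.0,0,0,0,-1],
    [2.0,0,0,0,-1]
  ]
}}

```text
t: 13.68
tool_pos: [0.5043, 0.0303, 0.1147]
orientation: [[0.941, -0.338, -0.004], [-0.338, -0.941, 0.004], [-0.005, -0.002, -1.0]]
ft_force: [-15.3, 6.4, 30.3]
grip_width: 0.055
```

```bash
python3 - <<'E'
from h import *
s=st(); im=ctrl.get_image('wrist');save(im,'w6.png')
E
```

```text
t 13.68 tcp [0.5043 0.0303 0.1147] w 0.055 F [-15.3   6.4  30.3] M [ 0.97  3.36 -0.1 ]
[[0.941, -0.338, -0.004], [-0.338, -0.941, 0.004], [-0.005, -0.002, -1.0]] [-1.12  0.23  1.1   1.99 -0.24  1.06 -1.82]
```

View pics/w6.png

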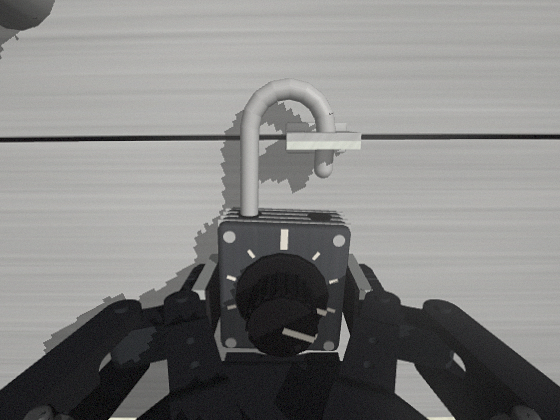

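Emit:
{"fn": "play_rows", "kwargs": {
  "rows": [
    [0,0,-0.1,0,-1],
    [0,0,-0.2,0,-1],
    [0,0,-0.2,0,-1]
  ]
}}

```text
t: 14.1
tool_pos: [0.5048, 0.0293, 0.115]
orientation: [[0.941, -0.338, -0.001], [-0.338, -0.941, 0.001], [-0.001, -0.001, -1.0]]
ft_force: [-2.4, 5.9, -2.8]
grip_width: 0.0547
```

Emit:
{"fn": "play_rows", "kwargs": {
  "rows": [
    [0.3,0,0,0,-1],
    [0.6,0,0,0,-1],
    [0.9,0,0,0,-1],
    [1.2,0,0,0,-1],
    [1.4,0,0,0,-1],
    [1.4,0,0,0,-1]
  ]
}}

```text
t: 14.85
tool_pos: [0.5188, 0.0236, 0.1152]
orientation: [[0.941, -0.339, 0.0], [-0.339, -0.941, -0.0], [0.0, 0.0, -1.0]]
ft_force: [1.7, 3.9, -7.0]
grip_width: 0.0551
```

```bash
python3 - <<'E'
from h import *
s=st(); im=ctrl.get_image('wrist');save(im,'w7.png')
E
```

```text
t 14.85 tcp [0.5188 0.0236 0.1152] w 0.0551 F [ 1.7  3.9 -7. ] M [ 0.82 -0.17  0.16]
[[0.941, -0.339, 0.0], [-0.339, -0.941, -0.0], [0.0, 0.0, -1.0]] [-1.07  0.27  1.08  1.96 -0.28  1.07 -1.78]
```

View pics/w7.png

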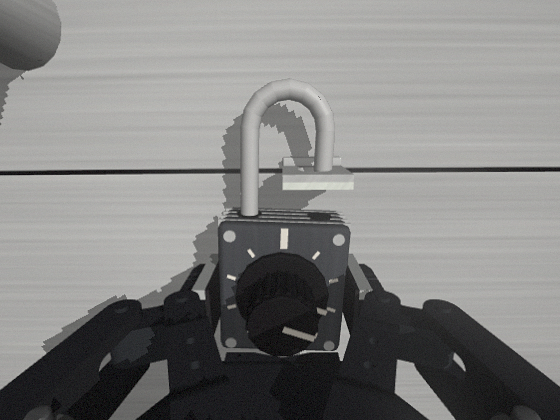

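Emit:
{"fn": "play_rows", "kwargs": {
  "rows": [
    [0,-0.15,0.05,0,-1],
    [0.3,-0.15,0.05,0,-1],
    [0.6,-0.15,0.05,0,-1],
    [0.8,-0.15,0.05,0,-1],
    [0.8,-0.15,0.05,0,-1]
  ]
}}

```text
t: 15.52
tool_pos: [0.527, 0.022, 0.1149]
orientation: [[0.941, -0.339, 0.0], [-0.339, -0.941, -0.0], [0.0, 0.0, -1.0]]
ft_force: [-2.2, -0.1, -1.2]
grip_width: 0.0548
```

```bash
python3 - <<'E'
from h import *
s=st(); im=ctrl.get_image('wrist');save(im,'w8.png')
for l in ['lock_center','leg_tip','shackle_bow','lug_hole']:
    print(l,[(np.round(d['at'],4).tolist(),round(d['confidence'],2)) for d in ctrl.spot_point('wrist',l)][:2])
cv2.imwrite('pics/w8c.png',cv2.resize(cv2.imread('pics/w8.png')[50:260,190:400],(600,600),interpolation=3))
E
```

```text
t 15.53 tcp [0.527  0.022  0.1149] w 0.0548 F [-2.2 -0.1 -1.2] M [0.14 0.26 0.04]
[[0.941, -0.339, 0.0], [-0.339, -0.941, -0.0], [0.0, 0.0, -1.0]] [-1.04  0.3   1.07  1.94 -0.3   1.07 -1.76]
lock_center [([0.521, 0.0165, 0.125], 0.7)]
leg_tip [([0.5709, -0.0123, 0.1276], 0.79)]
shackle_bow [([0.6046, -0.0092, 0.1252], 0.83)]
lug_hole [([0.5608, -0.0066, 0.1292], 0.77)]
```

View pics/w8c.png

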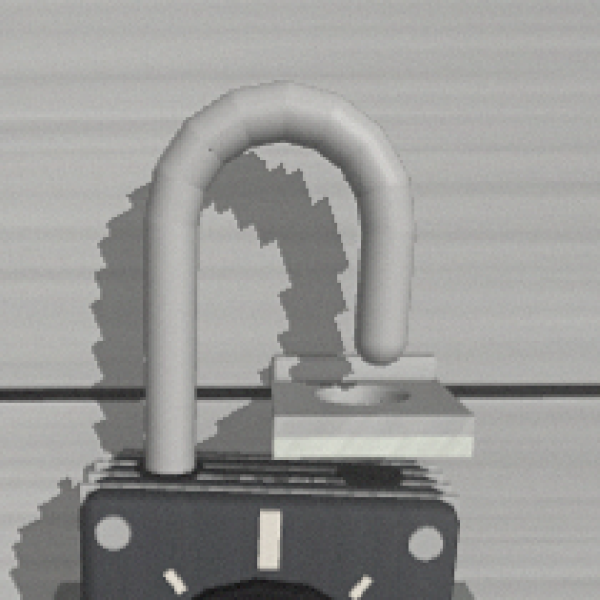

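Emit:
{"fn": "play_rows", "kwargs": {
  "rows": [
    [0,0,-0.5,0,-1],
    [0,0,-1,0,-1],
    [0,0,-1.2,0,-1]
  ]
}}

```text
t: 16.15
tool_pos: [0.5268, 0.0223, 0.1272]
orientation: [[0.941, -0.339, 0.0], [-0.339, -0.941, 0.0], [0.0, -0.0, -1.0]]
ft_force: [-0.9, 0.0, -6.1]
grip_width: 0.0548
```

Only its weight (about 6 N) is felt, so it lifts freely.

Emit:
{"fn": "play_rows", "kwargs": {
  "rows": [
    [0,0,-1.5,0,-1],
    [0,0,-3.5,0,-1],
    [0,0,-6,0,-1],
    [0,0,-9,0,-1],
    [0,0,-11.5,0,-1],
    [0,0,-13,0,-1],
    [0,0,-13,0,-1],
    [0,0,-13,0,-1]
  ]
}}

```text
t: 17.15
tool_pos: [0.5262, 0.0223, 0.2561]
orientation: [[0.941, -0.339, -0.001], [-0.339, -0.941, -0.0], [-0.001, 0.0, -1.0]]
ft_force: [-0.6, -0.3, -6.4]
grip_width: 0.0551
```

Emit:
{"fn": "play_rows", "kwargs": {
  "rows": [
    [0,0,0,0,-1],
    [0,0,0,0,-1],
    [0,0,0,0,-1]
  ]
}}

```text
t: 17.52
tool_pos: [0.5266, 0.0221, 0.2566]
orientation: [[0.941, -0.339, -0.0], [-0.339, -0.941, -0.0], [-0.0, 0.001, -1.0]]
ft_force: [0.0, 0.7, -6.9]
grip_width: 0.0549
```

```bash
python3 - <<'E'
from h import *
s=st(); w=ctrl.get_image('wrist');save(w,'w9.png')
for l in ['lock_center','leg_tip','shackle_bow','dial_knob']:
    print(l,[(np.round(d['at'],4).tolist(),round(d['confidence'],2)) for d in ctrl.spot_point('wrist',l)][:2])
sc=ctrl.get_image('scene');save(sc,'s9.png')
for l in ['lock_center','shackle_bow','bottle_a','measure']:
    print(l,[(np.round(d['at'],4).tolist(),round(d['confidence'],2)) for d in ctrl.spot_point('scene',l)][:2])
cv2.imwrite('pics/m9.png',np.hstack([cv2.resize(cv2.imread('pics/'+n),(400,300),interpolation=3) for n in ('w9.png','s9.png')]))
E
```

```text
t 17.52 tcp [0.5266 0.0221 0.2566] w 0.0549 F [ 0.   0.7 -6.9] M [ 0.02  0.03 -0.01]
[[0.941, -0.339, -0.0], [-0.339, -0.941, -0.0], [-0.0, 0.001, -1.0]] [-1.21  0.09  1.17  1.77 -0.09  1.34 -1.94]
lock_center [([0.5209, 0.017, 0.2638], 0.64)]
leg_tip [([0.5696, -0.0121, 0.2693], 0.8)]
shackle_bow [([0.6038, -0.0086, 0.2667], 0.85)]
dial_knob [([0.5302, 0.02, 0.2908], 0.79), ([0.6041, -0.0085, 0.2671], 0.43)]
lock_center [([0.8344, -0.036, 0.0106], 0.93), ([0.8246, 0.1401, 0.016], 0.82)]
shackle_bow [([0.8234, 0.0788, 0.0131], 0.56), ([0.6087, -0.0104, 0.2652], 0.45)]
bottle_a [([0.3782, -0.221, -0.0017], 0.68), ([0.6071, 0.2778, 0.0021], 0.62)]
measure [([0.6662, 0.0964, 0.1087], 0.76)]
```

View pics/m9.png

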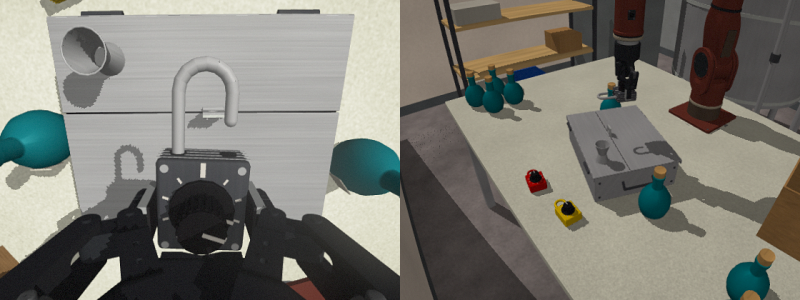

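```bash
python3 -c "
from workcell import ctrl
print(ctrl.job_done())"
```

```text
the job is handed in; nothing more can be done
None
```

The padlock is off the box and the job is handed in. The arm is holding the padlock up with the shackle open and the dial facing up. The system gave no verdict, so what follows rests on my own checks.

- **Dial:** the pointer started one notch counter-clockwise of zero. I turned it 147° clockwise, aiming for four clicks (144°) plus a little for play. The picture after release showed the pointer on the third line, and it still looked that way after the lift.
- **Opening and unhooking:** I pulled the body back about 41 mm, to the hard stop at about 23 N. I then moved it forward until a picture showed the leg tip clear of the lugs on the far side, and lifted straight up.
- **One rough moment:** on the way forward the lock pressed on the lid with about 30 N. I relieved that by raising it about 2 mm and later shifting it sideways about 1.5 mm.
- **Final state at 17.5 s:** the only load on the wrist was the padlock's weight, about 6.9 N, and the grip stayed at 55 mm. The network put the padlock's centre at about z = 0.264 m, so its underside is about 14 cm above the lid.
- **Shackle:** the bow measured about 87 mm from the body's centre, against 85 mm for fully open.
- **Bottles and cup:** they read within about 5 mm of where they started.

The wrist and scene networks did not fully agree: in the last scene picture the label `lock_center` matched only the red and yellow look-alikes, because the gripper hid the real lock. I relied on the wrist camera for the padlock's final position.

I viewed 11 pictures, one over the budget.

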